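# Clear the gas cartridges away from the burner

### The job

Before the burner is lit, its gas cartridges must go to the other stand. Stand the lying cartridge up on the bench, valve on top, and let go of it so that it settles (the firebrick is a good stop to tip it up against), then set it in the empty cup of the hanging carrier; the carrier goes from the hook beside the burner to the hook of the other stand, carried level and never set down on the way. Let nothing fall, and leave the other things on the bench where they are.

Things in the scene. Friction and masses are not known exactly. Their poses are not given: they have to be found in the camera images.
- cartridge_mid (a point): Gas cartridge lying loose in front of the firebrick: white steel can 45 mm thick, 160 mm long in all (straight for 132 mm from its flat foot, then a domed shoulder and an 18 mm wide cap over the valve), 0.13 to 0.19 kg. Point on its axis, 80 mm from either end. x axis from foot to valve: level while it lies, foot towards the brick; straight up when it stands right way up.
- spare_mid (a point): The other, identical gas cartridge, standing loose in one cup of the carrier. The point is on its axis, half-way up; its z axis points from foot to valve.
- handle (a point): Middle of the carrier's handle bar: round, level, 8 mm thick, 88 mm between its uprights, along the carrier's y (x across, z up), with a flat wooden grip on its middle (12 mm thick in x, 36 mm long, 20 mm tall). It hangs by the bar in a hook's two prongs, level even with one cartridge. Take the grip from above, between the prongs, fingers closing along x; lift 40 mm, then draw 80 mm out to the hook's front.
- empty_cup (a point): Middle of the inner floor (where a cartridge's foot comes to rest) of the carrier's empty cup, 72 mm from the handle along the carrier's +y; axes as the carrier's. The cup is round, 49 mm inside, flared to about 57 mm at its mouth, which is 52 mm above this point.
- full_cup (a point): The same point of the other cup, 72 mm along the carrier's -y, where the other cartridge stands.
- stand_burner_hook (a point): Where the middle of the bar sits in the hook of the stand beside the burner, 215 mm above the bench; the carrier hangs here at first. The stand's x axis points from the hook's open front to its post. Two prongs, 60 mm apart along y, 7 mm thick, upturned tips 22 mm in front of this point rising 20 mm above it. A bar along y, lowered from above, slides down into the crook.
- stand_other_hook (a point): The same point of the other stand, which is identical; its hook is empty at first. Only the first stand has the bench burner (steel and brass, 150 mm tall) behind its post.
- firebrick: Fixed pale half firebrick lying flat, 114 mm square, 64 mm high; origin at the centre of its underside. The cartridge lies in front of its side at -y (57 mm from the origin), foot 15 to 45 mm from that side.
- carrier: The carrier, bare bent steel, about 0.55 kg: flat floor 196 mm (y) x 58 mm (x), a round cup 56 mm tall at each end and between them an arched handle. Origin at the centre of its underside, 130 mm below the handle bar; axes as for the handle.
- cartridge: The lying cartridge; origin on its surface, half-way along, at the line it first lies on; x axis from foot to valve.
- spare: The cartridge in the carrier; origin at the centre of its foot.
- stand_other: The other stand; origin on the bench right under its hook's crook, x towards its post: 20 mm square, axis 74 mm behind the crook, top 225 mm above the bench. The prongs spring from a cross plate 58 mm behind the crook. Iron foot 150 x 130 mm, 12 mm thick.
- swan: Bystander: green glass swan, 60 mm long, 50 mm tall; origin at the centre of its underside.
- rabbit: Bystander: white glass rabbit, 75 mm tall; origin at the centre of its underside.
- frit_jar: Bystander: amber jar with metal lid, 54 mm across, 75 mm tall; origin at the centre of its underside.
- paddle: Bystander: graphite paddle with wooden handle, 210 mm long, lying flat; origin at the centre of its underside.
- tweezers: Bystander: steel tweezers, 135 mm long, lying flat; origin at the centre of its underside.
- starfish: Bystander: green glass starfish, 60 mm across, lying flat; origin at the centre of its underside.
Things that resemble listed ones, but are neither listed nor needed, are in the scene too. What is shaped like the spare but blue or green is not meant.

How it is judged (in metres and radians):
On the way:
1. the cartridge stands on its foot on the bench, valve on top, let go (angle between cartridge_mid's own x axis and vertical below 0.1 rad and height (world z) of cartridge_mid between 0.074 and 0.086 m and contact force between cartridge and the fingers below 0.1 N and linear speed of cartridge below 0.03 m/s), for 0.3 s.
At the end, for the whole second after the job is handed in: The carrier hangs at rest by its handle bar in both prongs of the other stand's hook (bar within 12 mm of the crook, tilt under 7 degrees), and each of its cups holds one cartridge, valve on top, its foot on the cup's floor (within 6 mm), upright within 11 degrees (distance between handle and stand_other_hook below 0.012 m and contact force between carrier and stand_other above 2 N and angle between handle's own z axis and vertical below 0.12 rad and z of cartridge_mid in the frame of empty_cup between 0.074 and 0.086 m and horizontal distance between cartridge_mid and empty_cup below 0.015 m and angle between cartridge_mid's own x axis and vertical below 0.2 rad and z of spare_mid in the frame of full_cup between 0.074 and 0.086 m and horizontal distance between spare_mid and full_cup below 0.015 m and angle between spare_mid's own z axis and vertical below 0.2 rad and linear speed of each of carrier, cartridge, spare below 0.05 m/s); the robot touches nothing.
It fails at once if the carrier tips more than 20 degrees from level (angle between handle's own z axis and vertical above 0.35 rad).
It fails at once if the carrier is set down on the bench or the firebrick (height (world z) of handle below 0.15 m or contact force between carrier and firebrick above 2 N).
It fails at once if a cartridge or the carrier falls (moves faster than 0.7 m/s, held by nothing) ((linear speed of cartridge above 0.7 m/s and contact force between cartridge and the fingers below 0.1 N and contact force between cartridge and carrier below 0.1 N) or (linear speed of spare above 0.7 m/s and contact force between spare and the fingers below 0.1 N and contact force between spare and carrier below 0.1 N) or (linear speed of carrier above 0.7 m/s and contact force between carrier and the fingers below 0.1 N)).
It fails at once if another thing on the bench is pushed more than 20 mm from its place (distance of any of swan, rabbit, frit_jar, paddle, tweezers, starfish from where it was at the start of the episode above 0.02 m).
It also fails if it takes over 72 s, if anything falls off the work surface, if the arm or the gripper's body presses on something with over 40 N, if the wrist force passes 120 N, or if a joint passes its speed limit or range.

### The arm

A 6-joint arm with a two-finger parallel gripper is mounted at the origin on the work surface. World frame = base frame: x ahead of the robot, y to its left, z up, the work surface at z = 0. Lengths are in mm, angles in rad, forces in N, time in s.
With the tool pointing down it reaches from about 275 to 775 mm from the base axis. Payload 14.6 kg.
Tool frame: the origin (TCP) lies midway between the tips of the shut fingers; the grasp point (between the pads) lies 19 mm behind it; z points along the fingers, y is the line along which they close (so a half turn about z gives the same grasp; the last joint's range is limited). The gripper opens to 85 mm and grips with 20 to 120 N. Pads are 22 mm wide; open, the fingers measure 114 mm over their backs; the gripper's body (76 mm by 85 mm) begins 54 mm behind the grasp point. The pads swing forward as they close: fully open they stand 13 mm farther back than shut.
Start: joints at [1.188, 0.263, -0.048, 1.259, 0, 1.415], TCP at [118.568, 511.439, 205.378] pointing down, gripper open.
Joint ranges: [-2.65, 2.65], [-0.89, 1.7], [-1.18, 1.37], [-2.13, 2.11], [-1.35, 1.29], [-3.14, 3.14]. Speed limits (rad/s): [1.89, 1.89, 2.57, 2.79, 3.14, 3.14].

### API

Orientations are given as a rotation vector (axis times angle).
In Python, from bench import r gives the robot as it stands.
- The arm moves only by the shell command python3 -m jog 'ROWS' [FORCE]. ROWS is JSON, a list of rows, each a list of 3 entries, a list of its own where there are three numbers: the finger opening in m, from 0 to 0.0854, then the shift along the tool's x, y, z in m, then the turn, a rotation vector about the tool's x, y, z in rad. A call has 1 to 20 rows; each row shifts and turns the commanded pose from where the row before left it, along the tool's axes as they then stand; what a row does not reach is not made up. A row lasts 1/8 s, in which the tool goes at most 62.5 mm and 10.7 degrees, less where a joint would pass 70% of its speed; a pose out of reach is approached as far as the arm can. A call with a gripper value outside its range is refused whole. The fingers move at their own pace and stop on an object; FORCE is the grip in N (left out, the last holds). Time passes only in rows, so rows that do not move let the fingers close. It gives the time, the measured TCP pose, the force, the opening and the grip force at its end, in the units of the state.
- r.read_state(): the state, without advancing time (a new reading comes with each control period).
- r.camera(name): name is "side" or "top"; returns a dict with "color" (400x640x3 uint8, red, green, blue), "z_map" (400x640 float32, mm along the optical axis (not along the pixel's ray), 0 where there is no reading), "vfov" (degrees; the focal length in pixels is half the picture's height over the tangent of half this angle, whatever the lens; pixels are square), "cx", "cy" (the principal point, pixels), "T" (4x4, takes a point from camera to world coordinates). Camera axes: x right, y up, looking along -z (the intrinsics and any distortion apply to the point x, -y, -z); pixel columns grow to the right and rows downward; lengths in mm; the calibration is good to about 2 mm. A picture is of the moment at which its call begins.
- r.job_done(): hands the job in; it is judged then, once.
The state is a dict: "time": time; "joint_pos": joint angles; "qd": joint speeds; "joint_torque": joint torques, N m; "ee_pos": TCP position; "tool_rot": TCP orientation; "contact_force": force on the tool from outside, world axes, zero at the start; "wrist_torque": the same for the moment, N m; "gripper_width": finger opening in mm; "grip_force": force on a finger pad.
Only numpy, scipy, OpenCV 4.12 (cv2) and the standard library are available. Lean on these libraries where they do the work, as an engineer would, in place of code of your own. Each camera call takes 0.05 s, during which the arm holds its last target. There are 200 camera calls.

## Working session

There is one attempt and no reset: what is moved stays moved. The work goes in short steps, Python scripts to look and compute and a shell command to move; the robot and the scene stay as the last step left them, time stands still between calls to the robot, and variables do not carry over. Pictures are saved under pics/ and viewed, at most 10 in all, crops included, and the job is handed in when it is done.

```bash
ls; mkdir -p pics; cat > h.py <<'E'
import numpy as np, cv2
from scipy.spatial.transform import Rotation as R
from bench import r
def shot(name,save=None):
    c=r.camera(name)
    if save: cv2.imwrite('pics/'+save,cv2.cvtColor(c['color'],cv2.COLOR_RGB2BGR))
    z=c['z_map'];h,w=z.shape;f=h/2/np.tan(np.radians(c['vfov'])/2)
    v,u=np.mgrid[:h,:w]
    P=np.stack([(u-c['cx'])/f*z,-(v-c['cy'])/f*z,-z,np.ones_like(z)],-1)@np.array(c['T']).T
    P=P[...,:3]; P[z==0]=np.nan
    return c,P
E
python3 - <<'E'
from h import *
for n in ('side','top'):
    c,P=shot(n,n+'0.png'); print(n,[ (k,c[k]) for k in c if k not in('color','z_map')])
    np.save(n+'0.npy',P)
print(r.read_state())
E
```

```text
pics
side [('vfov', 44.07365893379455), ('cx', 322.7789766528507), ('cy', 191.9895001145691), ('T', array([[ 7.51687362e-01,  4.93478986e-01, -4.37543827e-01,
         3.70250188e+01],
       [-6.59513888e-01,  5.65200065e-01, -4.95570698e-01,
        -5.91123949e+02],
       [ 2.74607417e-03,  6.61080462e-01,  7.50309991e-01,
         1.00946061e+03],
       [ 0.00000000e+00,  0.00000000e+00,  0.00000000e+00,
         1.00000000e+00]]))]
top [('vfov', 46.75050990569335), ('cx', 313.1245112199566), ('cy', 201.84947213053496), ('T', array([[ 3.17682806e-02,  9.71612996e-01, -2.34433280e-01,
         2.14109075e+02],
       [-9.99494438e-01,  3.11830182e-02, -6.20387195e-03,
        -4.10952841e+01],
       [ 1.28257461e-03,  2.34511845e-01,  9.72112416e-01,
         1.49476977e+03],
       [ 0.00000000e+00,  0.00000000e+00,  0.00000000e+00,
         1.00000000e+00]]))]
{'time': 0.1, 'joint_pos': array([ 1.18767381e+00,  2.63463230e-01, -4.88515612e-02,  1.25939818e+00,
        3.02829575e-06,  1.41547396e+00]), 'qd': array([-0.00046867,  0.00029021,  0.00191517,  0.00220175, -0.00049338,
       -0.00126481]), 'joint_torque': array([ 1.87435377e-03, -6.38573742e+01,  3.85065901e+01,  1.00006277e-02,
       -1.58953708e-04, -1.48295209e-05]), 'ee_pos': array([118.4804231 , 511.18871936, 204.98738567]), 'tool_rot': array([-3.57026364e-01, -3.12099094e+00,  1.38662671e-03]), 'contact_force': array([0.11187669, 0.53856294, 0.23612705]), 'wrist_torque': array([-0.01459451,  0.01507575, -0.00919832]), 'grip_force': 0.0, 'gripper_width': 85.57246237745225}
```

View pics/side0.png

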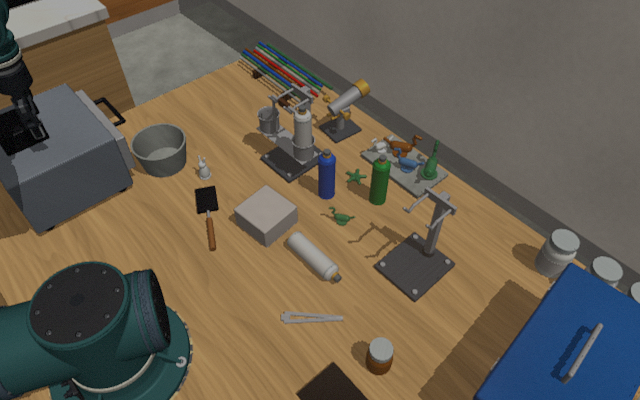

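View pics/top0.png

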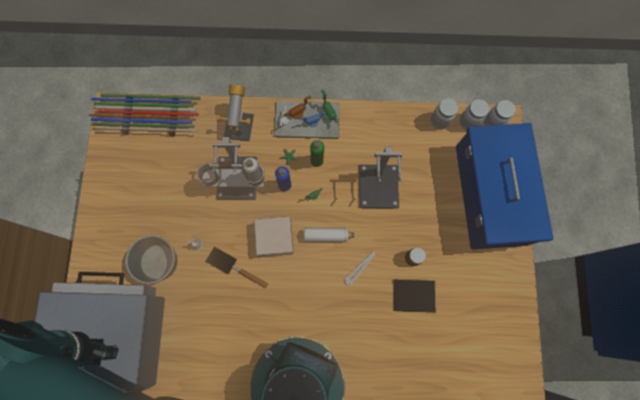

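The side view shows the carrier at (290,120) with the spare at (303,130), the brick at (266,213), the lying cartridge from (292,240) to (338,280), and the other stand's hook at (430,205). The top view shows the brick at (272,237), the cartridge at (328,236), the carrier at (230,172) and the other hook at (388,155).

```bash
python3 - <<'E'
import numpy as np
S=np.load('side0.npy');T=np.load('top0.npy')
np.set_printoptions(precision=1,suppress=True)
for n,(P,pts) in {'side':(S,dict(brick=(266,205),cart=(313,252),cap=(336,278),bench=(350,330),spare=(303,115),cup=(266,115),hookL=(408,209),hookR=(438,190),post=(436,225),foot=(400,270))),'top':(T,dict(brick=(272,232),cart=(328,235),cap=(349,236),bench=(330,280),spare=(251,165),cup=(207,173),hook=(388,155),foot=(378,195),foot2=(230,190)))}.items():
    for k,(u,v) in pts.items():
        print(n,k,np.nanmedian(P[v-2:v+3,u-2:u+3].reshape(-1,3),0))
# cartridge & brick fits
for n,P in (('side',S),('top',T)):
    Q=P.reshape(-1,3);Q=Q[~np.isnan(Q[:,0])]
    b=Q[(abs(Q[:,2])<8)&(Q[:,0]>250)&(Q[:,0]<700)&(abs(Q[:,1])<300)];print(n,'bench z',np.median(b[:,2]))
    a=Q[(abs(Q[:,2]-64)<6)&(Q[:,0]>200)&(Q[:,0]<600)&(abs(Q[:,1])<250)]
    import cv2
    m=np.median(a,0);a=a[np.hypot(*(a-m)[:,:2].T)<85];print('brick',cv2.minAreaRect(a[:,:2].astype(np.float32)),np.median(a[:,2]),len(a))
E
```

```text
side brick [453.5  94.1  63.2]
side cart [458.4 -79.7  43.6]
side cap [ 457.7 -160.4   29. ]
side bench [ 405.3 -265.    -0.5]
side spare [619.7 143.4 230.3]
side cup [629.9 321.9 111.9]
side hookL [ 606.2 -219.4  211.3]
side hookR [ 867.3 -126.2    0.2]
side post [ 673.2 -254.5  134. ]
side foot [ 594.3 -236.9   12.1]
top brick [458.2  93.8  63.2]
top cart [456.8 -82.3  44.2]
top cap [ 458.4 -149.9   33.4]
top bench [319.7 -93.6   1. ]
top spare [618.7 147.4 236.4]
top cup [636.8 307.   89. ]
top hook [ 670.3 -247.2  219.1]
top foot [ 601.8 -245.    12.5]
top foot2 [603.6 245.5  12.3]
side bench z -0.2013999062860421
brick ((447.39776611328125, 91.39164733886719), (116.07023620605469, 117.11881256103516), 7.02937126159668) 63.758046617024775 1651
top bench z 0.32912221738047265
brick ((448.9889221191406, 89.6600570678711), (113.83802032470703, 114.09798431396484), 6.495004653930664) 63.97314484816411 1235
```

```bash
python3 - <<'E'
import numpy as np,cv2
np.set_printoptions(precision=1,suppress=True)
for n in('side','top'):
    P=np.load(n+'0.npy');Q=P.reshape(-1,3);Q=Q[~np.isnan(Q[:,0])]
    print('==',n)
    a=Q[(abs(Q[:,0]-457)<45)&(Q[:,1]<30)&(Q[:,1]>-200)&(Q[:,2]>12)&(Q[:,2]<60)]
    a=a[(a[:,1]<10)]
    t=a[a[:,2]>38]
    f=np.polyfit(t[:,1],t[:,0],1);print('cart y ext',a[:,1].min(),a[:,1].max(),'x(y)=',f,'ztop',np.percentile(t[:,2],90), 'ext of top',np.percentile(t[:,1],[1,99]))
    c=a[(a[:,1]<-40)&(a[:,1]>-130)];print('x range',np.percentile(c[:,0],[1,99]))
    for nm,yc in (('burner',235),('other',-245)):
        b=Q[(abs(Q[:,1]-yc)<130)&(Q[:,0]>500)&(Q[:,0]<760)]
        ft=b[abs(b[:,2]-12)<3];print(nm,'foot',cv2.minAreaRect(ft[:,:2].astype(np.float32)))
        for lo,hi in((180,200),(200,212),(212,222),(222,232),(232,242),(242,260)):
            s=b[(b[:,2]>lo)&(b[:,2]<hi)]
            if len(s): print(lo,hi,len(s),s.min(0)[:2],s.max(0)[:2],np.median(s,0))
E
python3 - <<'E'
import cv2
a=cv2.imread('pics/side0.png')[80:190,230:350];b=cv2.imread('pics/top0.png')[125:215,190:280]
c=cv2.imread('pics/side0.png')[170:280,380:470]
R=lambda i:cv2.resize(i,(400,int(400*i.shape[0]/i.shape[1])))[:400]
import numpy as np
x,y=R(a),R(b);h=max(len(x),len(y))
cv2.imwrite('pics/crop1.png',np.hstack([np.pad(i,((0,h-len(i)),(0,0),(0,0))) for i in(x,y)]))
E
```

```text
== side
cart y ext -165.64625848485724 -4.178795845838636 x(y)= [ -0.  457.1] ztop 45.82053846153319 ext of top [-143.1   -7.1]
x range [438.2 478.6]
burner foot ((646.8662719726562, 228.48374938964844), (150.661376953125, 133.54339599609375), 2.326310634613037)
180 200 147 [602.1 129.6] [700.1 273.4] [618.  143.6 189.8]
200 212 136 [601.6 130.7] [703.6 264.5] [622.6 190.5 207.4]
212 222 334 [602.  129.7] [706.  272.5] [632.6 204.1 217.2]
222 232 286 [598.9 130.9] [706.5 272.6] [627.8 207.9 225.6]
232 242 40 [598.7 141.7] [633.8 258.6] [617.7 150.5 235.4]
242 260 43 [615.7 143.4] [634.8 162.2] [623.8 152.2 247. ]
other foot ((632.72900390625, -246.96707153320312), (150.07200622558594, 130.668701171875), 1.5631837844848633)
180 200 45 [ 671.9 -256.2] [ 683.7 -236.1] [ 673.9 -246.8  187.8]
200 212 110 [ 600.8 -286.1] [ 687.6 -207.4] [ 667.  -249.2  208.3]
212 222 275 [ 593.9 -286.5] [ 691.8 -206.1] [ 660.2 -252.3  216.5]
222 232 202 [ 585.4 -285.9] [ 692.6 -207.1] [ 671.1 -245.9  225. ]
232 242 20 [ 582.1 -280.9] [ 590.8 -215.1] [ 587.  -275.9  233.3]
== top
cart y ext -166.25954501674
[... 329 characters left out ...]
23.6 207.1 207.5]
212 222 230 [604.5 129.8] [705.2 268.9] [638.3 208.8 217.6]
222 232 275 [603.1 129.3] [707.7 267.8] [634.2 212.7 225.6]
232 242 39 [598.6 131.2] [688.5 256.8] [618.3 158.6 235. ]
242 260 34 [616.5 143.2] [633.5 160.7] [625.1 151.6 247.6]
other foot ((632.9539184570312, -222.59442138671875), (252.9387969970703, 211.67286682128906), 2.702721357345581)
180 200 6 [ 673.7 -254.5] [ 676.  -240.3] [ 674.8 -247.3  184.3]
200 212 37 [ 608.2 -285.4] [ 690.  -209.7] [ 668.3 -247.2  209.9]
212 222 140 [ 599.5 -286.7] [ 689.8 -209.2] [ 653.5 -253.2  217.4]
222 232 117 [ 593.8 -285.7] [ 691.7 -207.7] [ 673.6 -247.5  225.6]
232 242 12 [ 584.9 -280.4] [ 670.5 -217.5] [ 588.6 -267.3  235.2]
```

View pics/crop1.png

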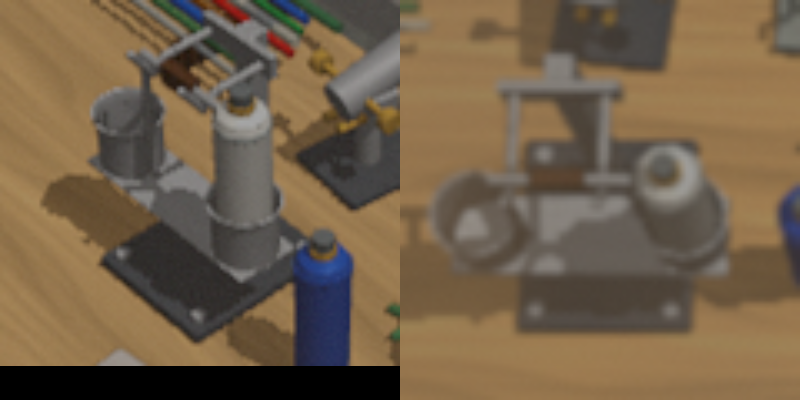

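```bash
python3 - <<'E'
import numpy as np,cv2
np.set_printoptions(precision=1,suppress=True)
def pca(a):
    m=(np.percentile(a,2,0)+np.percentile(a,98,0))/2
    w,v=np.linalg.eigh(np.cov(a[:,:2].T));return m,np.degrees(np.arctan2(v[1,1],v[0,1]))
for n in('side','top'):
    P=np.load(n+'0.npy');im=cv2.imread(f'pics/{n}0.png')
    hsv=cv2.cvtColor(im,cv2.COLOR_BGR2HSV).astype(int)
    box=(P[...,0]>600)&(P[...,0]<650)&(P[...,1]>185)&(P[...,1]<262)&(P[...,2]>195)
    g=box&(hsv[...,1]>80); print(n,'grip',g.sum(),pca(P[g]),P[g].min(0),P[g].max(0))
    # bar: in 205..225 z and x close
    # rims of cups
    for nm,yc in(('empty',296),):
        m=(np.abs(P[...,2]-140)<6)&(np.hypot(P[...,0]-625,P[...,1]-yc)<45)
        (c,ax,an)=cv2.fitEllipse(P[m][:,:2].astype(np.float32)) if m.sum()>5 else (0,0,0);print(nm,m.sum(),c,ax,P[m].min(0),P[m].max(0))
    # tube side of cup & spare shoulder
    m=(P[...,2]>150)&(P[...,2]<205)&(np.hypot(P[...,0]-625,P[...,1]-152)<32);print('spare',P[m].min(0),P[m].max(0))
    for nm,yc in(('burner',224),('other',-247)):
        b=(np.abs(P[...,1]-yc)<48)&(P[...,0]>500)&(P[...,0]<760)
        p=b&(P[...,2]>100)&(P[...,2]<195)&(P[...,0]>668)&(np.abs(P[...,1]-yc)<20)
        print(nm,'post',p.sum(),np.percentile(P[p],[3,97],0) if p.sum() else '')
        pr=b&(P[...,2]>200)&(P[...,2]<240)&(P[...,0]<655)
        if nm=='burner': pr&=(hsv[...,1]<=80)
        for s in(-1,1):
            q=pr&(np.sign(P[...,1]-yc)==s)&(np.abs(P[...,1]-yc)>20)&(np.abs(P[...,1]-yc)<42)
            print(nm,'prong',s,q.sum(),np.median(P[q],0) if q.sum() else '',P[q].min(0),P[q].max(0))
            x=P[q]
            if q.sum()>8: print(' line y(x)',np.polyfit(x[:,0]-610,x[:,1],1))
    a=P[(abs(P[...,0]-457)<45)&(P[...,1]<-15)&(P[...,1]>-135)&(P[...,2]>38)&(P[...,2]<60)]
    print('cart slope dx/dy',np.polyfit(a[:,1]+80,a[:,0],1)[0])
E
```

```text
side grip 84 (array([625.9, 229.7, 216.9]), np.float64(89.88186553928608)) [612.  197.  203.3] [648.  259.6 226.5]
empty 112 (620.8556518554688, 297.52581787109375) (57.7100830078125, 58.50047302246094) [590.1 265.5 134. ] [653.1 329.4 145.7]
spare [602.1 129.6 150.1] [642.5 169.6 204.5]
burner post 50 [[686.  219.  152.2]
 [705.2 238.2 194.4]]
burner prong -1 71 [622.7 196.  217. ] [598.7 182.8 203. ] [654.6 202.1 235.1]
 line y(x) [  0.  194.4]
burner prong 1 66 [620.4 256.3 216.2] [598.9 246.6 200.9] [654.9 265.  236.5]
 line y(x) [  0. 256.]
other post 235 [[ 671.7 -256.1  102.8]
 [ 688.7 -236.9  192.3]]
other prong -1 99 [ 621.3 -278.   215.8] [ 583.6 -281.3  201.4] [ 654.7 -273.3  236.3]
 line y(x) [   0.  -278.2]
other prong 1 99 [ 617.5 -218.3  216.1] [ 582.1 -222.   203. ] [ 654.4 -213.5  236.8]
 line y(x) [   0.  -218.4]
cart slope dx/dy -0.02735106626784638
top grip 63 (array([624. , 230. , 218.7]), np.float64(88.98338363588502)) [618.2 208.6 204. ] [633.  254.1 230.1]
empty 82 (623.2498168945312, 295.7166748046875) (56.68107604980469, 58.00198745727539) [592.9 265.  134. ] [654.4 326.3 146. ]
spare [604.3 129.6 150.1] [635.6 183.1 204.8]
burner post 68 [[687.6 217.8 109.2]
 [704.2 235.5 192. ]]
burner prong -1 51 [626.  195.2 218.1] [600.4 182.  211.3] [654.5 203.3 236.8]
 line y(x) [  0.1 193.4]
burner prong 1 62 [625.5 255.6 216.8] [598.6 244.2 203.2] [653.6 266.  238.7]
 line y(x) [  0. 255.]
other post 73 [[ 673.1 -256.   106.4]
 [ 688.5 -237.4  184.9]]
other prong -1 61 [ 622.8 -278.1  216.8] [ 587.2 -282.5  206.3] [ 652.5 -274.5  239.5]
 line y(x) [   0.  -278.3]
other prong 1 48 [ 619.3 -217.9  217.2] [ 584.9 -221.3  205.7] [ 653.9 -214.6  236.1]
 line y(x) [   0.  -218.6]
cart slope dx/dy -0.04035312323077529
```

```bash
cat >> h.py <<'E'
def delta(p,y,tilt=0.0):
    """target TCP p (mm), tool y dir at yaw y(deg), then tilt(deg) about tool y; prints shift (mm, tool axes) and rotvec(rad)"""
    s=r.read_state();Rc=R.from_rotvec(s['tool_rot']);c,k=np.cos(np.radians(y)),np.sin(np.radians(y))
    Rt=R.from_matrix(np.array([[-k,c,0],[c,k,0],[0,0,-1.]]))*R.from_euler('y',tilt,degrees=True)
    print('shift now-axes',Rc.inv().apply(np.array(p)-s['ee_pos']).round(1),'shift target-axes',Rt.inv().apply(np.array(p)-s['ee_pos']).round(1),'rot',(Rc.inv()*Rt).as_rotvec().round(3),'q',s['joint_pos'].round(2),'p',s['ee_pos'].round(1),'F',s['contact_force'].round(1))
E
python3 -m jog '[[0.085,[0,0,0],[0,0,0.1636]],[0.085,[0,0,0],[0,0,0.1636]],[0.085,[0,0,0],[0,0,0.1636]],[0.085,[0,0,0],[0,0,0.1636]],[0.085,[0,0,0],[0,0,0.1636]],[0.085,[0,0,0],[0,0,0.1636]],[0.085,[0,0,0],[0,0,0.1636]],[0.085,[0,0,0],[0,0,0.1636]],[0.085,[-0.045,0.024,0],[0,0,0]],[0.085,[-0.045,0.024,0],[0,0,0]],[0.085,[-0.045,0.024,0],[0,0,0]],[0.085,[-0.045,0.024,0],[0,0,0]],[0.085,[-0.045,0.024,0],[0,0,0]],[0.085,[-0.045,0.024,0],[0,0,0]],[0.085,[-0.045,0.024,0],[0,0,0]],[0.085,[-0.045,0.024,0],[0,0,0]],[0.085,[-0.045,0.024,0],[0,0,0]],[0.085,[-0.045,0.024,0],[0,0,0]],[0.085,[-0.045,0.024,0],[0,0,0]],[0.085,[-0.045,0.024,0],[0,0,0]]]' 80
python3 -c "
from h import *
delta((460,-98,120),2,0);delta((460,-98,9.4),2,30)
P=np.load('top0.npy');m=(P[...,2]>130)&(P[...,0]>500)&(P[...,0]<750)&(P[...,1]<126)&(P[...,1]>-200);print(P[m].min(0),P[m].max(0))"
```

```text
time: 2.6
ee_pos: [425.3, -20.1, 205.3]
tool_rot: [-2.184, -2.258, -0.0]
contact_force: [0.4, 0.8, 0.6]
gripper_width: 85.0
grip_force: 0.0
shift now-axes [-79.   32.   85.3] shift target-axes [-79.1  31.9  85.3] rot [-0.    -0.    -0.001] q [-0.24  0.09 -0.27  1.21  0.    1.3 ] p [425.3 -20.1 205.3] F [0.4 0.8 0.6]
shift now-axes [-79.   32.1 195.9] shift target-axes [-166.4   31.9  130.1] rot [ 0.     0.523 -0.001] q [-0.24  0.09 -0.27  1.21  0.    1.3 ] p [425.3 -20.1 205.3] F [0.4 0.8 0.6]
[608.91932033 -60.80922238 130.11492216] [741.96292181 125.56830993 167.41353872]
```

```bash
python3 -m jog '[[0.085,[0,0,0],[0,0.1745,0]],[0.085,[0,0,0],[0,0.1745,0]],[0.085,[0,0,0],[0,0.1745,0]],[0.085,[-0.0416,0.008,0.0175],[0,0,0]],[0.085,[-0.0416,0.008,0.0175],[0,0,0]],[0.085,[-0.0416,0.008,0.0175],[0,0,0]],[0.085,[-0.0416,0.008,0.0175],[0,0,0]],[0.085,[0,0,0],[0,0,0]]]'
python3 - <<'E'
from h import *
delta((460,-98,9.4),2,30)
c,P=shot('side','s1.png')
E
```

```text
time: 3.6
ee_pos: [460.1, -127.0, 59.4]
tool_rot: [-1.89, -1.952, -0.506]
contact_force: [-0.2, 0.1, 0.3]
gripper_width: 85.2
grip_force: 0.0
shift now-axes [ 0.   1.  57.8] shift target-axes [ 0.1  0.9 57.8] rot [-0.001 -0.002 -0.003] q [-0.7   0.5  -0.23  1.21  0.38  0.77] p [ 460.1 -127.    59.4] F [-0.2  0.1  0.3]
```

View pics/s1.png

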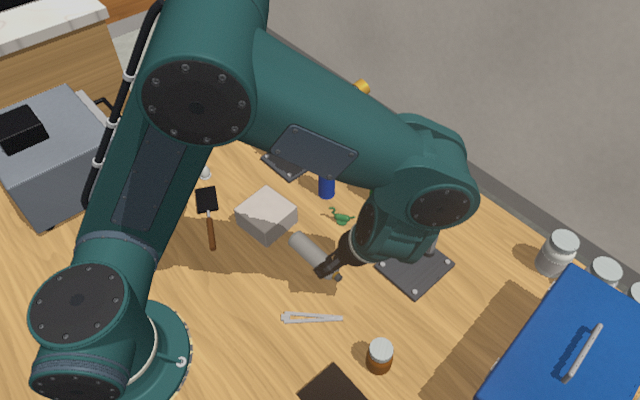

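```bash
python3 - <<'E'
from h import *
np.set_printoptions(precision=0,suppress=True)
c,P=shot('side')
for u,v in((440,205),(400,235),(425,255),(405,255),(435,240),(385,255),(450,170),(355,245),(430,238)): print((u,v),P[v,u])
c,T=shot('top')
for X,Q in(('s',P),('t',T)):
  m=(Q[...,0]>560)&(Q[...,0]<720)&(Q[...,1]>-320)&(Q[...,1]<-170)&(Q[...,2]>20)
  print(X,m.sum(),Q[m].min(0),Q[m].max(0),np.percentile(Q[m][:,2],[5,25,50,75]))
  m=(Q[...,0]>420)&(Q[...,0]<560)&(Q[...,1]>-400)&(Q[...,1]<-130)&(Q[...,2]>60)
  print(X,m.sum(),Q[m].min(0),Q[m].max(0))
E
```

```text
(440, 205) [ 466. -361.  464.]
(400, 235) [ 442. -320.  372.]
(425, 255) [ 668. -250.   17.]
(405, 255) [ 451. -331.  318.]
(435, 240) [ 683. -256.   70.]
(385, 255) [ 449. -292.  276.]
(450, 170) [ 477. -355.  524.]
(355, 245) [ 410. -254.  304.]
(430, 238) [ 479. -352.  363.]
s 190 [ 560. -320.   20.] [ 693. -243.  509.] [ 25.  34.  62. 491.]
s 11780 [ 420. -394.   71.] [ 560. -161.  614.]
t 497 [ 560. -318.   20.] [ 702. -192.  512.] [ 24. 158. 217. 225.]
t 3196 [ 420. -388.  103.] [ 560. -140.  618.]
```

```bash
python3 -m jog '[[0.085,[0,0,0.0145],[0,0,0]],[0.085,[0,0.001,0.0145],[0,0,0]],[0.085,[0,0,0.0145],[0,0,0]],[0.085,[0,0,0.014],[0,0,0]],[0.085,[0,0,0],[0,0,0]],[0.03,[0,0,0],[0,0,0]],[0.03,[0,0,0],[0,0,0]],[0.03,[0,0,0],[0,0,0]],[0.03,[0,0,0],[0,0,0]],[0.03,[0,0,0],[0,0,0]],[0.03,[0,0,0],[0,0,0]]]' 60
python3 -c "
from h import *
delta((460,-98,9.4),2,30)"
```

```text
time: 5.12
ee_pos: [461.2, -98.2, 12.6]
tool_rot: [-1.892, -1.957, -0.508]
contact_force: [-1.3, -4.7, 13.1]
gripper_width: 34.4
grip_force: 56.3
shift now-axes [-1.4 -1.2  2.9] shift target-axes [-1.4 -1.2  2.9] rot [ 0.002  0.001 -0.001] q [-0.65  0.53 -0.34  1.06  0.4   0.81] p [461.2 -98.2  12.6] F [-1.3 -4.7 13.1]
```

```bash
python3 -m jog '[[0.085,[0,0,0],[0,0,0]],[0.085,[0,0,0],[0,0,0]],[0.085,[0,0,0],[0,0,0]],[0.085,[0,0,0],[0,0,0]]]' 60
python3 -c "
from h import *
delta((460,-98,7),2,30)
for n in('side','top'):
  c,P=shot(n,n+'2.png')
  a=P[(abs(P[...,0]-457)<45)&(P[...,1]<10)&(P[...,1]>-85)&(P[...,2]>15)&(P[...,2]<60)]
  t=a[a[:,2]>36];print(len(t),np.percentile(t,[2,50,98],0).round(1),np.polyfit(t[:,1]+60,t[:,0],1))
import numpy as np,cv2
cv2.imwrite('pics/crop2.png',cv2.resize(cv2.imread('pics/side2.png')[200:320,260:420],(800,600)))"
```

```text
time: 5.62
ee_pos: [460.5, -97.5, 11.7]
tool_rot: [-1.89, -1.956, -0.506]
contact_force: [0.6, -0.4, -0.5]
gripper_width: 85.2
grip_force: 0.0
shift now-axes [-2.7 -0.5  3.9] shift target-axes [-2.7 -0.5  3.9] rot [ 0.    -0.    -0.001] q [-0.65  0.53 -0.34  1.05  0.4   0.81] p [460.5 -97.5  11.7] F [ 0.6 -0.4 -0.5]
400 [[443.9 -83.1  36.4]
 [458.4 -45.5  42. ]
 [477.7  -5.1  47. ]] [1.18555726e-02 4.59224209e+02]Traceback (most recent call last):
  File "<string>", line 7, in <module>
    t=a[a[:,2]>36];print(len(t),np.percentile(t,[2,50,98],0).round(1),np.polyfit(t[:,1]+60,t[:,0],1))
                                ~~~~~~~~~~~~~^^^^^^^^^^^^^^^
    return _quantile_unchecked(
        a, q, axis, out, overwrite_input, method, keepdims, weights)
    return _ureduce(a,
                    func=_quantile_ureduce_func,
    ...<5 lines>...
                    overwrite_input=overwrite_input,
                    method=method)
    r = func(a, **kwargs)
    result = _quantile(arr,
                       quantiles=q,
    ...<2 lines>...
                       out=out,
                       weights=wgt)
    slices_having_nans = np.isnan(arr[-1, ...])
                                  ~~~^^^^^^^^^
IndexError: index -1 is out of bounds for axis 0 with size 0
```

```bash
python3 -m jog '[[0.085,[-0.003,-0.0005,0.005],[0,0,0]],[0.085,[0,0,0],[0,0,0]],[0.03,[0,0,0],[0,0,0]],[0.03,[0,0,0],[0,0,0]],[0.03,[0,0,0],[0,0,0]],[0.03,[0,0,0],[0,0,0]],[0.03,[0,0,0],[0,0,0]],[0.03,[0,0,0],[0,0,0]]]' 60
python3 -c "
from h import *
delta((460,-98,7),2,30)"
```

```text
time: 6.72
ee_pos: [460.4, -98.1, 6.5]
tool_rot: [-1.891, -1.957, -0.507]
contact_force: [-2.6, -4.5, 10.2]
gripper_width: 39.4
grip_force: 58.7
shift now-axes [ 0.3 -0.4 -0.4] shift target-axes [ 0.3 -0.4 -0.4] rot [ 0.001  0.001 -0.001] q [-0.65  0.54 -0.34  1.04  0.4   0.81] p [460.4 -98.1   6.5] F [-2.6 -4.5 10.2]
```

```bash
python3 -c "
from h import *
c,P=shot('side','side3.png')
d,Q=shot('top','top3.png')
cv2.imwrite('pics/crop3.png',np.hstack([cv2.resize(cv2.imread('pics/side3.png')[225:300,275:350],(400,400),interpolation=3),cv2.resize(cv2.imread('pics/top3.png')[200:260,290:350],(400,400),interpolation=3)]))"
```

```text
(no output)
```

View pics/crop3.png

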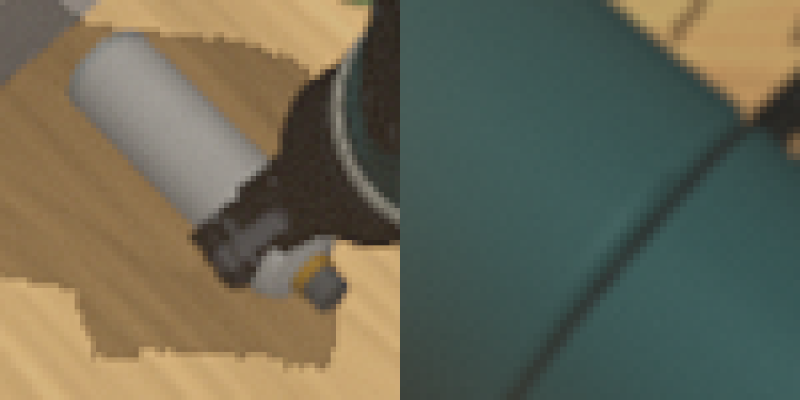

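```bash
python3 -m jog '[[0.03,[0.0025,0,-0.0043],[0,0,0]],[0.03,[0.0025,0,-0.0043],[0,0,0]],[0.03,[0.0025,0,-0.0043],[0,0,0]],[0.03,[0,0,0],[0,0,0]]]' 60
python3 -c "
from h import *
delta((460,-98,7),2,30)
c,P=shot('side')
a=P[(abs(P[...,0]-457)<40)&(P[...,1]<10)&(P[...,1]>-85)&(P[...,2]>8)&(P[...,2]<75)]
for y0 in range(-80,10,15):
  t=a[abs(a[:,1]-y0)<7]; print(y0,len(t),np.percentile(t[:,2],[2,97]).round(1) if len(t) else '')"
```

```text
time: 7.32
ee_pos: [460.2, -97.8, 21.2]
tool_rot: [-1.891, -1.957, -0.507]
contact_force: [0.4, -0.1, -1.3]
gripper_width: 39.3
grip_force: 58.4
shift now-axes [-7.3 -0.3 12.2] shift target-axes [-7.3 -0.3 12.1] rot [ 0.001  0.001 -0.   ] q [-0.65  0.52 -0.33  1.08  0.4   0.81] p [460.2 -97.8  21.2] F [ 0.4 -0.1 -1.3]
-80 82 [27.8 58.6]
-65 101 [31.6 58.5]
-50 98 [30.5 57.6]
-35 100 [28.2 57.9]
-20 92 [30.5 56.4]
-5 65 [29.2 56.8]
```

```bash
python3 -m jog '[[0.03,[0.013,0,-0.0225],[0,0,0]],[0.03,[0.013,0,-0.0225],[0,0,0]],[0.03,[0.013,0,-0.0225],[0,0,0]],[0.03,[0.013,0,-0.0225],[0,0,0]],[0.03,[0.013,0,-0.0225],[0,0,0]],[0.03,[0,0,0],[0,-0.15,0]],[0.03,[0,0,0],[0,-0.15,0]],[0.03,[0,0,0],[0,-0.15,0]],[0.03,[0,0,0],[0,-0.15,0]],[0.03,[0,0,0],[0,-0.15,0]],[0.03,[0,0,0],[0,-0.15,0]],[0.03,[0,0,0],[0,-0.15,0]],[0.03,[0,0,0],[0,-0.15,0]],[0.03,[0,0,0],[0,-0.15,0]],[0.03,[0,0,0],[0,-0.15,0]],[0.03,[0,0,0],[0,-0.0708,0]],[0.03,[0,0,0],[0,0,0]]]' 60
python3 -c "
from h import *
delta((460,-98,7),2,-60)
c,P=shot('side','side4.png')
cv2.imwrite('pics/crop4.png',cv2.resize(cv2.imread('pics/side4.png')[120:320,200:460],(780,600),interpolation=3))"
```

```text
time: 9.5
ee_pos: [459.8, -97.0, 149.5]
tool_rot: [1.55, 1.609, -0.898]
contact_force: [0.8, 0.2, -0.8]
gripper_width: 39.3
grip_force: 59.5
shift now-axes [122.8   0.6  72.1] shift target-axes [1.229e+02 1.000e-01 7.210e+01] rot [-0.001 -0.     0.003] q [ 0.2   0.42 -0.45  0.97 -1.02  1.88] p [459.8 -97.  149.5] F [ 0.8  0.2 -0.8]
```

View pics/crop4.png

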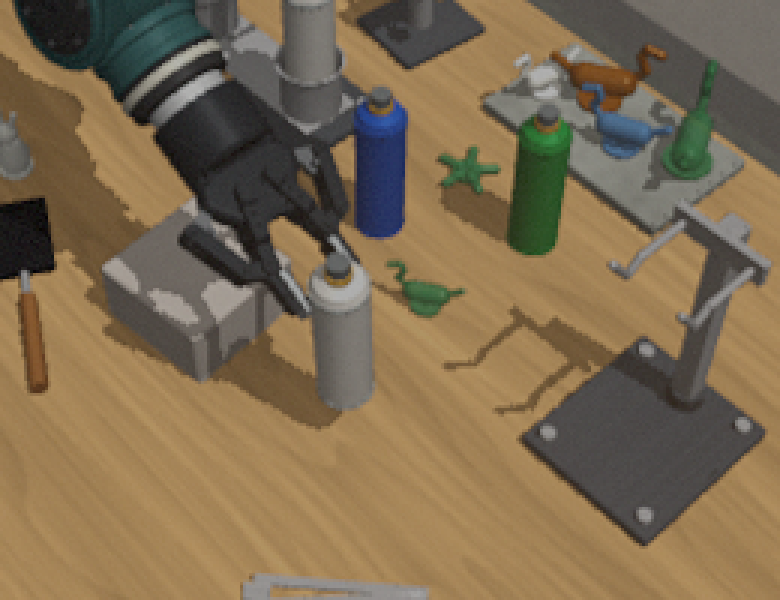

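```bash
cat >> h.py <<'E'
def cart(P,x0,y0,zlo,zhi,rad=45):
    a=P[(np.hypot(P[...,0]-x0,P[...,1]-y0)<rad)&(P[...,2]>zlo)&(P[...,2]<zhi)]
    from scipy.optimize import least_squares
    # cylinder radius 22.5 about x=a+b z
    f=lambda q:np.hypot(a[:,0]-q[0]-q[1]*(a[:,2]-zlo),a[:,1]-q[2]-q[3]*(a[:,2]-zlo))-22.5
    q=least_squares(f,[x0,0,y0,0],loss='soft_l1',f_scale=1.5).x
    print('n',len(a),'axis at zlo',q[[0,2]].round(1),'tilt',q[[1,3]].round(3),'res',np.median(abs(f(q))).round(2),'zrange',a[:,2].min().round(1))
    return q
E
python3 -c "
from h import *
for n in('side','top'):
  c,P=shot(n)
  m=(np.hypot(P[...,0]-460,P[...,1]+105)<40)&(P[...,2]>8); print(n,np.percentile(P[m],[0,1,50,99,100],0).round(1))
  cart(P,460,-105,60,125,36)"
```

```text
side [[ 432.7 -104.8   54. ]
 [ 436.2 -103.9   56.4]
 [ 449.9  -94.2  154.6]
 [ 477.8  -69.8  216.5]
 [ 482.2  -66.4  218.4]]
n 287 axis at zlo [ 442.9 -112. ] tilt [-0.086 -0.   ] res 4.11 zrange 60.0
top [[ 431.5 -132.     8.1]
 [ 435.4 -124.5    8.6]
 [ 453.   -85.1  196.2]
 [ 482.6  -65.9  220. ]
 [ 485.2  -65.8  222.6]]
n 19 axis at zlo [466.5 -81.3] tilt [-0.044 -0.018] res 0.15 zrange 63.2
```

```bash
python3 -c "
from h import *
for n in('side','top'):
  c,P=shot(n)
  cart(P,458,-82,70,140,30)
  m=(np.hypot(P[...,0]-458,P[...,1]+82)<30)&(P[...,2]>8); print(n,np.percentile(P[m],[0,1,2,98,100],0).round(1))"
```

```text
n 329 axis at zlo [464.7 -79.3] tilt [-0.05  -0.017] res 0.5 zrange 70.3
side [[ 432.4 -105.5   56.3]
 [ 433.4 -104.1   59.4]
 [ 434.  -103.7   62.1]
 [ 475.8  -68.   216.9]
 [ 480.8  -59.2  219.4]]
n 21 axis at zlo [466.3 -81.8] tilt [-0.051 -0.021] res 0.14 zrange 75.5
top [[ 430.  -106.4   59.6]
 [ 433.6 -104.1   64.7]
 [ 434.1 -103.3   65.4]
 [ 482.2  -61.3  220. ]
 [ 485.3  -59.5  222.5]]
```

```bash
python3 -m jog '[[0.03,[0,0,0],[0.025,-0.018,-0.043]],[0.03,[0.0139,0,0.008],[0,0,0]],[0.03,[0.0139,0,0.008],[0,0,0]],[0.03,[0.0139,0,0.008],[0,0,0]],[0.03,[0,0,0],[0,0,0]],[0.03,[0,0,0],[0,0,0]]]' 60
python3 -c "
from h import *
s=r.read_state();print(s['ee_pos'],R.from_rotvec(s['tool_rot']).inv().apply([0,0,-1]).round(3))
c,P=shot('side')
q=cart(P,463,-80,20,95,30)
m=(np.hypot(P[...,0]-463,P[...,1]+80)<30)&(P[...,2]>3); print(np.percentile(P[m],[0,1,2,98,100],0).round(1))"
```

```text
time: 10.5
ee_pos: [458.0, -98.6, 103.5]
tool_rot: [1.528, 1.626, -0.953]
contact_force: [0.5, -0.1, -2.5]
gripper_width: 39.1
grip_force: 58.7
[457.9673036  -98.64162156 103.52582454] [0.874 0.049 0.484]
n 335 axis at zlo [458.6 -81.8] tilt [-0.004  0.005] res 0.63 zrange 20.2
[[ 433.4 -106.3    3.5]
 [ 434.8 -105.2    9.1]
 [ 435.3 -104.8   11.8]
 [ 474.9  -68.4  168.8]
 [ 488.5  -61.5  172. ]]
```

```bash
python3 -m jog '[[0.03,[0.0026,0.0001,0.0015],[0,0,0]],[0.03,[0.0026,0.0001,0.0015],[0,0,0]],[0.03,[0,0,0],[0,0,0]]]' 60
python3 -m jog '[[0.03,[0.0017,0.0001,0.001],[0,0,0]],[0.03,[0,0,0],[0,0,0]]]' 60;python3 -m jog '[[0.03,[0.0017,0.0001,0.001],[0,0,0]],[0.03,[0,0,0],[0,0,0]]]' 60
```

```text
time: 10.92
ee_pos: [457.5, -98.6, 96.6]
tool_rot: [1.527, 1.627, -0.954]
contact_force: [0.5, 0.1, -0.8]
gripper_width: 39.0
grip_force: 59.8
time: 11.18
ee_pos: [457.6, -98.7, 94.7]
tool_rot: [1.527, 1.626, -0.954]
contact_force: [0.0, -0.8, -1.0]
gripper_width: 39.1
grip_force: 58.8
time: 11.42
ee_pos: [458.1, -99.2, 94.3]
tool_rot: [1.524, 1.624, -0.955]
contact_force: [-2.7, 1.3, 14.3]
gripper_width: 39.0
grip_force: 59.5
```

```bash
python3 -m jog '[[0.05,[-0.0004,0,-0.0003],[0,0,0]],[0.06,[0,0,0],[0,0,0]],[0.08,[0,0,0],[0,0,0]],[0.085,[0,0,0],[0,0,0]],[0.085,[0,0,0],[0,0,0]],[0.085,[0,0,-0.01],[0,0,0]],[0.085,[0,0,-0.02],[0,0,0]],[0.085,[0,0,-0.035],[0,0,0]],[0.085,[0,0,-0.035],[0,0,0]],[0.085,[0,0,-0.035],[0,0,0]]]' 60
python3 -c "
from h import *
c,P=shot('side');np.save('s5.npy',P)
q=cart(P,458,-82,20,120,30)
c,P=shot('top');cart(P,458,-82,20,120,30)
m=(np.hypot(P[...,0]-458,P[...,1]+82)<35)&(P[...,2]>140);print(np.percentile(P[m],[1,50,99],0).round(1))
delta((458,-80,200),0)"
```

```text
time: 12.68
ee_pos: [456.9, 20.5, 159.2]
tool_rot: [1.527, 1.626, -0.954]
contact_force: [1.2, -0.9, -0.4]
gripper_width: 85.0
grip_force: 0.0
n 472 axis at zlo [458.3 -81.8] tilt [-0.001 -0.001] res 0.6 zrange 20.2
n 72 axis at zlo [460.1 -84.7] tilt [-0.002  0.002] res 0.29 zrange 21.0
[[ 441.2 -100.2  140.1]
 [ 457.7  -84.5  145.8]
 [ 477.   -64.4  165.8]]
shift now-axes [-84.7  -5.4  69.4] shift target-axes [-101.8    0.3  -40.7] rot [-0.024  1.065  0.058] q [ 0.42  0.58 -0.2   1.42 -0.93  2.25] p [457.7  21.8 159.3] F [-0.3 -0.8 -0.6]
```

```bash
python3 -m jog '[[0.085,[-0.0262,-0.0015,-0.0145],[0,0,0]],[0.085,[-0.0262,-0.0015,-0.0145],[0,0,0]],[0.085,[0,0,0],[-0.003,0.1331,0.0073]],[0.085,[0,0,0],[-0.003,0.1331,0.0073]],[0.085,[0,0,0],[-0.003,0.1331,0.0073]],[0.085,[0,0,0],[-0.003,0.1331,0.0073]],[0.085,[0,0,0],[-0.003,0.1331,0.0073]],[0.085,[0,0,0],[-0.003,0.1331,0.0073]],[0.085,[0,0,0],[-0.003,0.1331,0.0073]],[0.085,[0,0,0],[-0.003,0.1331,0.0073]],[0.085,[-0.035,0,0],[0,0,0]],[0.085,[-0.035,0,0],[0,0,0]],[0.085,[-0.034,0,0],[0,0,0]],[0.085,[0,0,0],[0,0,0]]]' 60
python3 -c "
from h import *
delta((459,-83,200),0)
delta((459,-83,100),0)"
```

```text
time: 14.52
ee_pos: [456.3, -86.7, 218.1]
tool_rot: [-2.228, -2.215, 0.004]
contact_force: [0.1, 1.1, -0.0]
gripper_width: 85.1
grip_force: 0.0
shift now-axes [ 3.7  2.7 18.1] shift target-axes [ 3.7  2.7 18.1] rot [-0.002  0.002 -0.006] q [-0.36  0.16 -0.16  1.26 -0.    1.21] p [456.3 -86.7 218.1] F [ 0.1  1.1 -0. ]
shift now-axes [  3.9   2.9 118.1] shift target-axes [  3.7   2.7 118.1] rot [-0.002  0.002 -0.006] q [-0.36  0.16 -0.16  1.26 -0.    1.21] p [456.3 -86.7 218.1] F [ 0.1  1.1 -0. ]
```

```bash
python3 -m jog '[[0.085,[0.0037,0.0027,0.018],[-0.002,0.002,-0.006]],[0.085,[0,0,0.035],[0,0,0]],[0.085,[0,0,0.035],[0,0,0]],[0.085,[0,0,0.03],[0,0,0]],[0.085,[0,0,0],[0,0,0]],[0.03,[0,0,0],[0,0,0]],[0.03,[0,0,0],[0,0,0]],[0.03,[0,0,0],[0,0,0]],[0.03,[0,0,0],[0,0,0]],[0.03,[0,0,0],[0,0,0]],[0.03,[0,0,0],[0,0,0]]]' 60
python3 -c "
from h import *
delta((459,-83,300),0)"
```

```text
time: 15.9
ee_pos: [460.3, -81.2, 102.2]
tool_rot: [2.216, 2.223, 0.003]
contact_force: [-2.2, 0.7, 15.5]
gripper_width: 40.6
grip_force: 58.6
shift now-axes [  -1.9   -0.7 -197.8] shift target-axes [  -1.8   -1.3 -197.8] rot [0.003 0.    0.003] q [-0.35  0.22 -0.4   0.95  0.    1.22] p [460.3 -81.2 102.2] F [-2.2  0.7 15.5]
```

```bash
python3 -m jog '[[0.03,[0,0,-0.01],[0,0,0]],[0.03,[0,0,-0.025],[0,0,0]],[0.03,[0,0,-0.035],[0,0,0]],[0.03,[0,0,-0.04],[0,0,0]],[0.03,[0,0,-0.04],[0,0,0]],[0.03,[0,0,-0.03],[0,0,0]],[0.03,[0,0,-0.018],[0,0,0]],[0.03,[0.02,0,0],[0,0,0]],[0.03,[0.035,0,0],[0,0,0]],[0.03,[0.045,0,0],[0,0,0]],[0.03,[0.045,0,0],[0,0,0]],[0.03,[0.045,0,0],[0,0,0]],[0.03,[0.045,0,0],[0,0,0]],[0.03,[0.045,0,0],[0,0,0]],[0.03,[0.045,0,0],[0,0,0]],[0.03,[0.035,0,0],[0,0,0]],[0.03,[0.018,0,0],[0,0,0]],[0.03,[0,0,0],[0,0,0]]]' 60
python3 -c "
from h import *
delta((622,297,300),0)
s=r.read_state();x,y,_=s['ee_pos']
for n in('side','top'):
  c,P=shot(n);cart(P,x,y,210,280,32)
  m=(np.hypot(P[...,0]-x,P[...,1]-y)<30)&(P[...,2]>150);print(P[m].min(0),P[m].max(0))"
```

```text
time: 18.15
ee_pos: [457.9, 297.5, 299.0]
tool_rot: [-2.216, -2.226, -0.001]
contact_force: [0.3, 0.5, -2.3]
gripper_width: 40.6
grip_force: 60.9
shift now-axes [ -1.3 164.1  -1. ] shift target-axes [ -0.5 164.1  -1. ] rot [ 0.    -0.001  0.005] q [0.43 0.29 0.25 1.52 0.   1.99] p [457.9 297.5 299. ] F [ 0.3  0.5 -2.3]
n 437 axis at zlo [456.3 296. ] tilt [0.009 0.002] res 0.94 zrange 210.4
[428.17251255 267.92500405 196.27198913] [486.929037   314.90912699 505.75873418]
n 128 axis at zlo [458.  293.6] tilt [ 0.016 -0.001] res 0.38 zrange 210.3
[428.29915927 268.1179442  195.54289805] [487.75606154 326.9365208  806.90324282]
```

```bash
python3 -m jog '[[0.03,[0,0.015,0],[0,0,0]],[0.03,[0,0.03,0],[0,0,0]],[0.03,[0,0.035,0],[0,0,0]],[0.03,[0,0.035,0],[0,0,0]],[0.03,[0,0.03,0],[0,0,0]],[0.03,[0.001,0.0149,0],[0,0,0]],[0.03,[0,0.005,0],[0,0,0]],[0.03,[0,0,0],[0,0,0]],[0.03,[0,0,0],[0,0,0]]]' 60
python3 -c "
from h import *
delta((622,297,300),0)
s=r.read_state();x,y,_=s['ee_pos']
for n in('side','top'):
  c,P=shot(n,n+'6.png');cart(P,x,y-2,205,280,30)
  m=(np.abs(P[...,2]-140)<6)&(np.hypot(P[...,0]-622,P[...,1]-297)<40)
  if m.sum()>5: print(m.sum(),cv2.fitEllipse(P[m][:,:2].astype(np.float32)),P[m].min(0),P[m].max(0))
cv2.imwrite('pics/crop6.png',np.hstack([cv2.resize(cv2.imread('pics/side6.png')[60:180,220:340],(400,400),interpolation=3),cv2.resize(cv2.imread('pics/top6.png')[120:220,170:270],(400,400),interpolation=3)]))"
```

```text
time: 19.38
ee_pos: [622.6, 298.5, 299.5]
tool_rot: [-2.218, -2.225, -0.002]
contact_force: [-0.6, -0.2, -0.4]
gripper_width: 40.2
grip_force: 61.1
shift now-axes [-1.5 -0.6 -0.5] shift target-axes [-1.5 -0.6 -0.5] rot [ 0.001 -0.001  0.003] q [0.33 0.6  0.77 1.74 0.   1.9 ] p [622.6 298.5 299.5] F [-0.6 -0.2 -0.4]
n 409 axis at zlo [620.7 297.5] tilt [ 0.017 -0.001] res 1.0 zrange 205.1
108 ((620.9108276367188, 297.7930603027344), (56.38100051879883, 59.875797271728516), 162.10511779785156) [590.45442138 265.83860597 134.10318679] [650.50123808 331.51798978 145.10260088]
n 85 axis at zlo [622.6 294.9] tilt [0.02  0.006] res 0.61 zrange 205.1
20 ((625.9371337890625, 293.1537170410156), (52.373878479003906, 60.83377456665039), 98.06475830078125) [595.74582479 264.91037534 134.1513892 ] [655.30782736 289.62992746 144.90631925]
```

View pics/crop6.png

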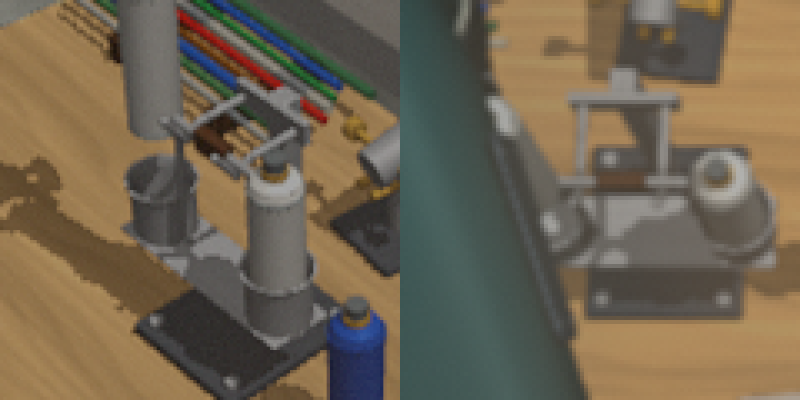

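The cartridge hangs centred above the empty cup (side crop (155,190)), with the spare standing in the other cup at (280,250).

```bash
python3 -m jog '[[0.03,[0,0,0.02],[0,0,0]],[0.03,[0,0,0.02],[0,0,0]],[0.03,[0,0,0.01],[0,0,0]],[0.03,[0,0,0.005],[0,0,0]],[0.03,[0,0,0.005],[0,0,0]],[0.03,[0,0,0.005],[0,0,0]],[0.03,[0,0,0.005],[0,0,0]],[0.03,[0,0,0],[0,0,0]]]' 60
python3 -m jog '[[0.03,[0,0,0.005],[0,0,0]],[0.03,[0,0,0.005],[0,0,0]],[0.03,[0,0,0],[0,0,0]]]' 60
```

```text
time: 20.48
ee_pos: [622.9, 298.6, 228.7]
tool_rot: [-2.217, -2.225, -0.0]
contact_force: [-0.5, -0.4, -1.3]
gripper_width: 40.4
grip_force: 61.1
time: 20.85
ee_pos: [622.8, 298.6, 218.5]
tool_rot: [-2.217, -2.225, -0.0]
contact_force: [0.1, -0.2, -0.5]
gripper_width: 40.7
grip_force: 61.1
```

Foot is now about 115, inside the cup, with no contact force. Continuing down.

```bash
python3 -m jog '[[0.03,[0,0,0.006],[0,0,0]],[0.03,[0,0,0.006],[0,0,0]],[0.03,[0,0,0.005],[0,0,0]],[0.03,[0,0,0],[0,0,0]]]' 60
python3 -m jog '[[0.03,[0,0,0.003],[0,0,0]],[0.03,[0,0,0],[0,0,0]]]' 60;python3 -m jog '[[0.03,[0,0,0.003],[0,0,0]],[0.03,[0,0,0],[0,0,0]]]' 60
```

```text
time: 21.35
ee_pos: [622.8, 298.7, 201.5]
tool_rot: [-2.217, -2.225, -0.0]
contact_force: [0.1, 0.6, -1.9]
gripper_width: 40.5
grip_force: 61.0
time: 21.6
ee_pos: [623.0, 298.7, 198.9]
tool_rot: [-2.218, -2.225, -0.001]
contact_force: [-0.3, -0.3, -0.5]
gripper_width: 40.5
grip_force: 61.0
time: 21.85
ee_pos: [622.9, 298.7, 195.8]
tool_rot: [-2.217, -2.225, -0.001]
contact_force: [0.1, -0.2, -2.1]
gripper_width: 40.4
grip_force: 61.0
```

```bash
python3 -c "
from h import *
c,P=shot('side')
cart(P,622,297,150,185,30)
# spare / cup tilt
cart(P,624,152,150,205,30)
m=(np.abs(P[...,2]-140)<6)&(np.hypot(P[...,0]-622,P[...,1]-297)<40);print(np.median(P[m],0),m.sum())"
```

```text
n 162 axis at zlo [622.4 296.6] tilt [0.021 0.019] res 1.15 zrange 150.1
n 291 axis at zlo [625.8 155.6] tilt [ 0.006 -0.007] res 0.78 zrange 150.7
[609.17052179 283.43327296 139.99685254] 119
```

```bash
for i in 1 ; do python3 -m jog '[[0.03,[0,0,0.003],[0,0,0]],[0.03,[0,0,0],[0,0,0]]]' 60; python3 -m jog '[[0.03,[0,0,0.002],[0,0,0]],[0.03,[0,0,0],[0,0,0]]]' 60;python3 -m jog '[[0.03,[0,0,0.0015],[0,0,0]],[0.03,[0,0,0],[0,0,0]]]' 60; done
```

```text
time: 22.15
ee_pos: [622.9, 298.7, 192.7]
tool_rot: [-2.217, -2.225, -0.001]
contact_force: [-0.6, 0.4, -0.5]
gripper_width: 40.8
grip_force: 61.0
time: 22.4
ee_pos: [622.9, 298.7, 191.0]
tool_rot: [-2.217, -2.225, -0.001]
contact_force: [0.4, -0.4, -0.0]
gripper_width: 40.6
grip_force: 61.2
time: 22.65
ee_pos: [623.2, 298.8, 190.2]
tool_rot: [2.218, 2.225, 0.003]
contact_force: [0.4, 0.3, 5.4]
gripper_width: 40.5
grip_force: 62.1
```

```bash
python3 -m jog '[[0.06,[0,0,0],[0,0,0]],[0.085,[0,0,0],[0,0,0]],[0.085,[0,0,0],[0,0,0]],[0.085,[0,0,0],[0,0,0]],[0.085,[0,0,-0.01],[0,0,0]],[0.085,[0,0,-0.025],[0,0,0]],[0.085,[0,0,-0.03],[0,0,0]],[0.085,[0,0,-0.035],[0,0,0]],[0.06,[0,0,-0.01],[0,0,0]],[0.04,[0,0,0],[0,0,0]]]' 60
python3 - <<'E'
from h import *
c,P=shot('side');np.save('s7.npy',P)
qc=cart(P,622,297,150,215,30);qs=cart(P,624,152,150,215,30)
S=np.load('side0.npy');T=np.load('top0.npy')
for X,Q in(('s',S),('t',T)):
  for yc in(225,-248):
    sl=[]
    for s in(-1,1):
      m=(abs(Q[...,1]-yc-s*30)<6)&(Q[...,2]>200)&(Q[...,2]<240)&(Q[...,0]>583)&(Q[...,0]<655)
      a=Q[m];f=np.polyfit(a[:,0]-615,a[:,1],1);sl+=[f.round(3)]
    print(X,yc,sl)
  m=(abs(Q[...,2]-12)<3)&(abs(Q[...,1]+247)<75)&(Q[...,0]>545)&(Q[...,0]<715);print(cv2.minAreaRect(Q[m][:,:2].astype(np.float32)))
delta((623,226,265),2)
E
```

```text
time: 23.9
ee_pos: [623.3, 298.8, 300.6]
tool_rot: [2.217, 2.225, 0.004]
contact_force: [0.5, 0.2, 0.2]
gripper_width: 50.9
grip_force: 0.0
n 285 axis at zlo [623.1 295.5] tilt [-0.031  0.044] res 1.53 zrange 150.1
n 345 axis at zlo [626.7 155.3] tilt [-0.007  0.002] res 0.83 zrange 150.4
s 225 [array([4.30000e-02, 1.95594e+02]), array([4.50000e-02, 2.56011e+02])]
s -248 [array([ 3.50000e-02, -2.77986e+02]), array([ 3.90000e-02, -2.18212e+02])]
((632.72900390625, -246.96707153320312), (150.07200622558594, 130.668701171875), 1.5631837844848633)
t 225 [array([4.40000e-02, 1.94884e+02]), array([5.10000e-02, 2.54791e+02])]
t -248 [array([ 4.00000e-03, -2.78245e+02]), array([ 7.00000e-03, -2.18584e+02])]
((637.1547241210938, -246.353515625), (152.9149627685547, 132.9380340576172), 1.4971280097961426)
shift now-axes [-72.7  -0.3  34.6] shift target-axes [-72.6  -2.6  34.7] rot [ 0.001 -0.001 -0.032] q [0.33 0.6  0.77 1.74 0.   1.9 ] p [623.1 298.7 299.7] F [ 0.6 -0.4 -0.3]
```

```bash
python3 -m jog '[[0.04,[-0.036,0,0],[0,0,0]],[0.04,[-0.037,0,0],[0,0,0]],[0.04,[0,0,0],[0,0,-0.036]],[0.04,[0,0,0.02],[0,0,0]],[0.04,[0,0,0.02],[0,0,0]],[0.04,[0,0,0],[0,0,0]]]' 60
python3 - <<'E'
from h import *
delta((623,225.6,197),2.3)
c,P=shot('side','s8.png');d,Q=shot('top','t8.png')
cv2.imwrite('pics/crop8.png',np.hstack([cv2.resize(cv2.imread('pics/s8.png')[60:180,230:350],(400,400),interpolation=3),cv2.resize(cv2.imread('pics/t8.png')[120:220,180:280],(400,400),interpolation=3)]))
E
```

```text
time: 24.7
ee_pos: [622.2, 226.0, 258.0]
tool_rot: [-2.175, -2.264, 0.003]
contact_force: [-0.2, -0.7, 0.5]
gripper_width: 40.3
grip_force: 0.0
shift now-axes [-0.5  0.9 61. ] shift target-axes [-0.5  0.8 61. ] rot [-0.003 -0.    -0.   ] q [0.23 0.52 0.5  1.55 0.   1.76] p [622.2 226.  258. ] F [-0.2 -0.7  0.5]
```

View pics/crop8.png

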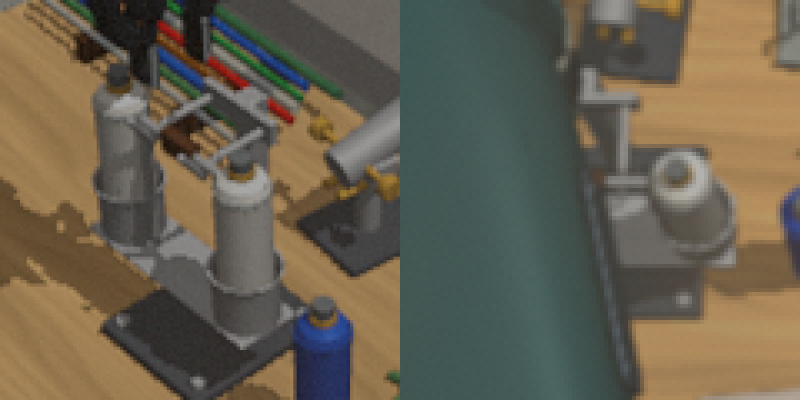

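```bash
python3 -m jog '[[0.04,[0,0.0009,0.02],[0,0,0]],[0.04,[0,0,0.02],[0,0,0]],[0.04,[0,0,0.012],[0,0,0]],[0.04,[0,0,0.009],[0,0,0]],[0.04,[0,0,0],[0,0,0]],[0.0,[0,0,0],[0,0,0]],[0.0,[0,0,0],[0,0,0]],[0.0,[0,0,0],[0,0,0]],[0.0,[0,0,0],[0,0,0]],[0.0,[0,0,0],[0,0,0]]]' 90
python3 - <<'E'
from h import *
delta((623,225.6,197),2.3)
c,P=shot('side')
qc=cart(P,622,297,150,215,30);qs=cart(P,624,152,150,215,30)
E
```

```text
time: 26.05
ee_pos: [624.2, 225.8, 198.7]
tool_rot: [-2.177, -2.264, -0.002]
contact_force: [0.7, 1.1, 2.3]
gripper_width: -0.0
grip_force: 1.1
shift now-axes [-0.1 -1.2  1.7] shift target-axes [-0.1 -1.2  1.7] rot [ 0.001 -0.001 -0.001] q [0.22 0.51 0.33 1.39 0.   1.76] p [624.2 225.8 198.7] F [0.7 1.1 2.3]
n 286 axis at zlo [622.7 295.7] tilt [-0.02   0.031] res 1.47 zrange 150.7
n 342 axis at zlo [626.8 155.2] tilt [-0.013  0.001] res 0.91 zrange 150.1
```

```bash
python3 - <<'E'
from h import *
c,P=shot('side','s9.png')
cv2.imwrite('pics/crop9.png',cv2.resize(cv2.imread('pics/s9.png')[75:135,250:330],(800,600),interpolation=3))
np.set_printoptions(precision=0,suppress=True,linewidth=200)
hsv=cv2.cvtColor(cv2.imread('pics/side0.png'),cv2.COLOR_BGR2HSV).astype(int)
S=np.load('side0.npy')
m=(S[...,0]>590)&(S[...,0]<660)&(S[...,1]>190)&(S[...,1]<260)&(S[...,2]>180)&(hsv[...,0]<18)&(hsv[...,1]>110)&(hsv[...,2]<130)
print(m.sum(),np.percentile(S[m],[5,25,50,75,95],0))
E
```

```text
71 [[617. 208. 208.]
 [618. 216. 217.]
 [620. 225. 223.]
 [624. 232. 224.]
 [628. 238. 226.]]
```

View pics/crop9.png

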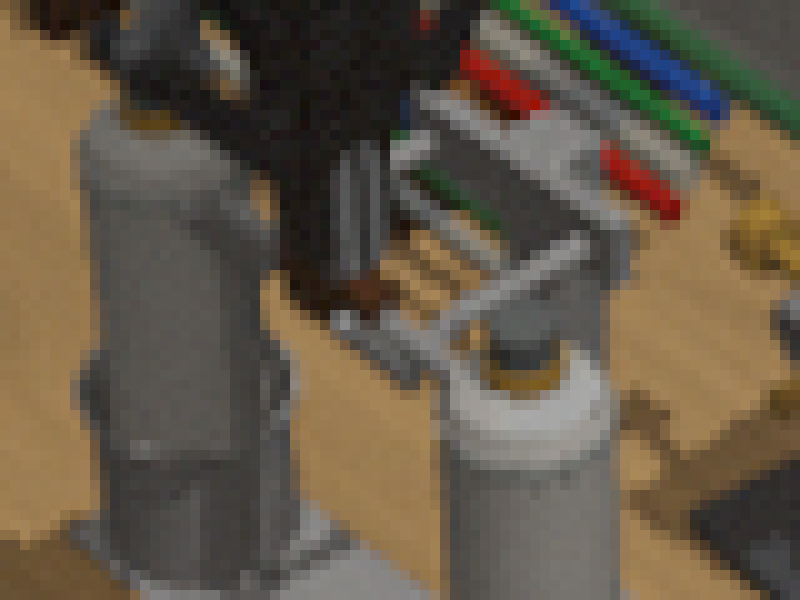

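```bash
python3 - <<'E'
from h import *
np.set_printoptions(precision=0,suppress=True,linewidth=200)
c,P=shot('side')
for v in range(84,112,2):
  print(v,[tuple(P[v,u].round(0).astype(int)) if P[v,u,0]==P[v,u,0] else None for u in range(278,294,2)])
E
```

```text
84 [(np.int64(614), np.int64(230), np.int64(276)), (np.int64(608), np.int64(213), np.int64(289)), (np.int64(611), np.int64(209), np.int64(289)), (np.int64(622), np.int64(216), np.int64(280)), (np.int64(627), np.int64(214), np.int64(279)), (np.int64(636), np.int64(218), np.int64(273)), (np.int64(644), np.int64(221), np.int64(267)), (np.int64(682), np.int64(263), np.int64(226))]
86 [(np.int64(607), np.int64(220), np.int64(280)), (np.int64(610), np.int64(217), np.int64(280)), (np.int64(613), np.int64(212), np.int64(281)), (np.int64(622), np.int64(216), np.int64(275)), (np.int64(627), np.int64(215), np.int64(273)), (np.int64(633), np.int64(214), np.int64(270)), (np.int64(826), np.int64(465), np.int64(36)), (np.int64(680), np.int64(261), np.int64(221))]
88 [(np.int64(603), np.int64(215), np.int64(279)), (np.int64(608), np.int64(214), np.int64(276)), (np.int64(614), np.int64(215), np.int64(273)), (np.int64(618), np.int64(211), np.int64(274)), (np.int64(628), np.int64(217), np.int64(265)), (np.int64(633), np.int64(215), np.int64(264)), (np.int64(670), np.int64(257), np.int64(222)), (np.int6
[... 3448 characters left out ...]
.int64(758), np.int64(434), np.int64(1)), (np.int64(764), np.int64(432), np.int64(-1)), (np.int64(602), np.int64(195), np.int64(230)), (np.int64(607), np.int64(194), np.int64(228)), (np.int64(619), np.int64(202), np.int64(216)), (np.int64(622), np.int64(198), np.int64(217)), (np.int64(625), np.int64(192), np.int64(219))]
110 [(np.int64(648), np.int64(287), np.int64(142)), (np.int64(753), np.int64(428), np.int64(-1)), (np.int64(758), np.int64(424), np.int64(-1)), (np.int64(763), np.int64(419), np.int64(-1)), (np.int64(609), np.int64(196), np.int64(219)), (np.int64(613), np.int64(194), np.int64(218)), (np.int64(621), np.int64(196), np.int64(213)), (np.int64(622), np.int64(189), np.int64(217))]
```

The picture shows the shut fingertips resting at about z 230, on top of the wooden grip, roughly 30 mm above where the reported TCP puts them. That also explains the narrow widths on the can. I'll open, go 30 mm lower and grip again.

```bash
python3 -m jog '[[0.04,[0,0,-0.003],[0,0,0]],[0.04,[0,0,0],[0,0,0]],[0.04,[0,0,0],[0,0,0]],[0.04,[0,0,0.01],[0,0,0]],[0.04,[0,0,0.01],[0,0,0]],[0.04,[0,0,0.008],[0,0,0]],[0.04,[0,0,0],[0,0,0]]]' 90
python3 -m jog '[[0.04,[0,0,0.004],[0,0,0]],[0.04,[0,0,0],[0,0,0]]]' 90
```

```text
time: 27.08
ee_pos: [623.7, 225.7, 172.6]
tool_rot: [-2.177, -2.264, 0.0]
contact_force: [-0.1, -0.1, -0.1]
gripper_width: 40.0
grip_force: 0.0
time: 27.32
ee_pos: [624.1, 225.8, 169.3]
tool_rot: [-2.177, -2.264, -0.001]
contact_force: [0.0, -0.2, 0.2]
gripper_width: 40.2
grip_force: 0.0
```

```bash
python3 -m jog '[[0.0,[0,0,0],[0,0,0]],[0.0,[0,0,0],[0,0,0]],[0.0,[0,0,0],[0,0,0]],[0.0,[0,0,0],[0,0,0]],[0.0,[0,0,0],[0,0,0]]]' 90
python3 - <<'E'
from h import *
delta((623,225.6,169),2.3)
c,P=shot('side')
qc=cart(P,622,297,150,215,30);qs=cart(P,624,152,150,215,30)
m=(abs(P[...,0]-622)<15)&(abs(P[...,1]-220)<12)&(P[...,2]>190);print(P[m].min(0))
E
```

```text
time: 27.95
ee_pos: [624.0, 225.8, 169.7]
tool_rot: [-2.177, -2.264, -0.002]
contact_force: [-3.0, 0.0, 4.8]
gripper_width: 10.4
grip_force: 88.3
shift now-axes [-0.2 -1.1  0.7] shift target-axes [-0.2 -1.1  0.7] rot [ 0.    -0.001 -0.001] q [0.22 0.52 0.26 1.31 0.   1.76] p [624.  225.8 169.7] F [-3.   0.   4.8]
n 274 axis at zlo [621.7 296.9] tilt [-0.006  0.01 ] res 1.25 zrange 150.1
n 343 axis at zlo [626.4 155.5] tilt [ 0.005 -0.007] res 0.9 zrange 150.1
[607.07642105 208.03941172 197.10187472]
```

```bash
python3 -m jog '[[0.0,[0,0,-0.004],[0,0,0]],[0.0,[0,0,-0.008],[0,0,0]],[0.0,[0,0,-0.01],[0,0,0]],[0.0,[0,0,-0.01],[0,0,0]],[0.0,[0,0,-0.008],[0,0,0]],[0.0,[0,0,-0.004],[0,0,0]],[0.0,[0,0,0],[0,0,0]]]' 100
python3 - <<'E'
from h import *
delta((623,225.6,169),2.3)
c,P=shot('side')
qc=cart(P,622,297,195,255,30);qs=cart(P,624,152,195,255,30)
E
```

```text
time: 28.88
ee_pos: [624.2, 225.8, 213.6]
tool_rot: [-2.177, -2.264, -0.002]
contact_force: [1.3, 0.7, -9.1]
gripper_width: 10.4
grip_force: 97.5
shift now-axes [-0.2 -1.3 44.6] shift target-axes [-0.1 -1.2 44.6] rot [ 0.001 -0.001 -0.001] q [0.22 0.51 0.37 1.43 0.   1.76] p [624.2 225.8 213.6] F [ 1.3  0.7 -9.1]
n 268 axis at zlo [621.9 297.2] tilt [-0.004  0.001] res 1.39 zrange 195.2
n 350 axis at zlo [626.5 155.1] tilt [ 0.009 -0.   ] res 0.93 zrange 195.0
```

```bash
python3 -m jog '[[0.0,[0,-0.006,0],[0,0,0]],[0.0,[0,-0.012,0],[0,0,0]],[0.0,[0,-0.018,0],[0,0,0]],[0.0,[0,-0.02,0],[0,0,0]],[0.0,[0,-0.02,0],[0,0,0]],[0.0,[0,-0.016,0],[0,0,0]],[0.0,[0,-0.008,0],[0,0,0]],[0.0,[0,-0.003,-0.006],[0,0,0]],[0.0,[0,0,-0.014],[0,0,0]],[0.0,[0,0,-0.02],[0,0,0]],[0.0,[0,0,-0.02],[0,0,0]],[0.0,[0,0,-0.014],[0,0,0]],[0.0,[0,0,-0.006],[0,0,0]],[0.0,[0,0,0],[0,0,0]]]' 100
python3 - <<'E'
from h import *
delta((518,-248,290),1.3)
c,P=shot('side')
s=r.read_state()['ee_pos'];cart(P,s[0],s[1]+71,280,330,30);cart(P,s[0],s[1]-71,280,330,30)
E
```

```text
time: 30.68
ee_pos: [521.6, 221.7, 293.7]
tool_rot: [-2.177, -2.264, -0.002]
contact_force: [0.1, 0.8, -9.0]
gripper_width: 10.1
grip_force: 97.8
shift now-axes [-469.2  -22.     3.2] shift target-axes [-469.5  -14.3    3.7] rot [ 0.001 -0.001  0.016] q [0.26 0.33 0.29 1.53 0.   1.79] p [521.6 221.7 293.7] F [ 0.1  0.8 -9. ]
n 274 axis at zlo [518.9 292.3] tilt [0.01  0.024] res 1.23 zrange 280.4
n 353 axis at zlo [524. 151.] tilt [ 0.008 -0.004] res 0.79 zrange 280.1
```

```bash
python3 -m jog '[[0.0,[-0.01,-0.0005,0],[0,0,0]],[0.0,[-0.02,-0.001,0],[0,0,0]],[0.0,[-0.03,-0.0014,0],[0,0,0]],[0.0,[-0.035,-0.0016,0],[0,0,0]],[0.0,[-0.035,-0.0016,0],[0,0,0]],[0.0,[-0.035,-0.0016,0],[0,0,0]],[0.0,[-0.035,-0.0016,0],[0,0,0]],[0.0,[-0.035,-0.0016,0],[0,0,0]],[0.0,[-0.035,-0.0016,0],[0,0,0]],[0.0,[-0.035,-0.0016,0],[0,0,0]],[0.0,[-0.035,-0.0016,0],[0,0,0]],[0.0,[-0.035,-0.0016,0],[0,0,0]],[0.0,[-0.034,-0.0016,0],[0,0,0]],[0.0,[-0.03,-0.0014,0],[0,0,0]],[0.0,[-0.02,-0.001,0],[0,0,0]],[0.0,[-0.01,-0.0005,0],[0,0,0.016]],[0.0,[0,0,0],[0,0,0]]]' 100
python3 - <<'E'
from h import *
delta((518,-248,214),1.3)
c,P=shot('side','s10.png');d,Q=shot('top','t10.png')
s=r.read_state()['ee_pos']
for X in(P,Q): cart(X,s[0],s[1]+71,285,330,30);cart(X,s[0],s[1]-71,285,330,30)
cv2.imwrite('pics/crop10.png',cv2.resize(cv2.imread('pics/s10.png')[60:300,300:580],(700,600),interpolation=3))
E
```

```text
time: 32.85
ee_pos: [517.6, -248.0, 292.9]
tool_rot: [-2.196, -2.246, -0.002]
contact_force: [-1.0, -0.3, -8.7]
gripper_width: 10.1
grip_force: 97.9
shift now-axes [-0.1  0.4 78.9] shift target-axes [-0.   0.4 78.9] rot [ 0.    -0.001 -0.   ] q [-0.59  0.35  0.31  1.53  0.    0.96] p [ 517.6 -248.   292.9] F [-1.  -0.3 -8.7]
n 339 axis at zlo [ 516.1 -176.7] tilt [-0.01   0.012] res 0.73 zrange 285.1
n 444 axis at zlo [ 518.7 -318.6] tilt [ 0.001 -0.006] res 0.67 zrange 285.2
  return _methods._mean(a, axis=axis, dtype=dtype,
  ret = ret.dtype.type(ret / rcount)
Traceback (most recent call last):
  File "h.py", line 23, in cart
    print('n',len(a),'axis at zlo',q[[0,2]].round(1),'tilt',q[[1,3]].round(3),'res',np.median(abs(f(q))).round(2),'zrange',a[:,2].min().round(1))
                                                                                                                           ~~~~~~~~~~^^
ValueError: zero-size array to reduction operation minimum which has no identity
```

```bash
python3 -m jog '[[0.0,[0,0,0.008],[0,0,0]],[0.0,[0,0,0.016],[0,0,0]],[0.0,[0,0,0.018],[0,0,0]],[0.0,[0,0,0.018],[0,0,0]],[0.0,[0,0,0.012],[0,0,0]],[0.0,[0,0,0.006],[0,0,0]],[0.0,[0,0.005,0],[0,0,0]],[0.0,[0,0.012,0],[0,0,0]],[0.0,[-0.001,0.018,0],[0,0,0]],[0.0,[-0.001,0.02,0],[0,0,0]],[0.0,[0,0.018,0],[0,0,0]],[0.0,[0,0.012,0],[0,0,0]],[0.0,[0,0.0055,0],[0,0,0]],[0.0,[0,0,0],[0,0,0]]]' 100
python3 - <<'E'
from h import *
delta((609,-248.2,170),1.3)
c,P=shot('side','s11.png');s=r.read_state()['ee_pos']
cart(P,s[0],s[1]+71,205,250,30);cart(P,s[0],s[1]-71,205,250,30)
m=(abs(P[...,0]-588)<8)&(abs(P[...,1]+248)<42)&(P[...,2]>225)&(P[...,2]<242);print(m.sum(),np.percentile(P[m],[5,95],0).round(1) if m.sum() else'')
cv2.imwrite('pics/crop11.png',cv2.resize(cv2.imread('pics/s11.png')[100:300,360:560],(600,600),interpolation=3))
E
```

```text
time: 34.7
ee_pos: [608.5, -247.7, 215.0]
tool_rot: [-2.195, -2.247, -0.001]
contact_force: [0.6, -0.5, -8.8]
gripper_width: 10.6
grip_force: 97.8
shift now-axes [-0.6  0.5 45. ] shift target-axes [-0.5  0.5 45. ] rot [ 0.    -0.001  0.001] q [-0.51  0.5   0.35  1.42  0.    1.04] p [ 608.5 -247.7  215. ] F [ 0.6 -0.5 -8.8]
n 311 axis at zlo [ 606.8 -176.8] tilt [-0.007  0.013] res 0.85 zrange 205.4
n 381 axis at zlo [ 609.6 -318.1] tilt [-0.001  0.007] res 0.71 zrange 205.2
28 [[ 584.3 -280.8  228. ]
 [ 592.6 -215.5  235.2]]
```

View pics/crop11.png

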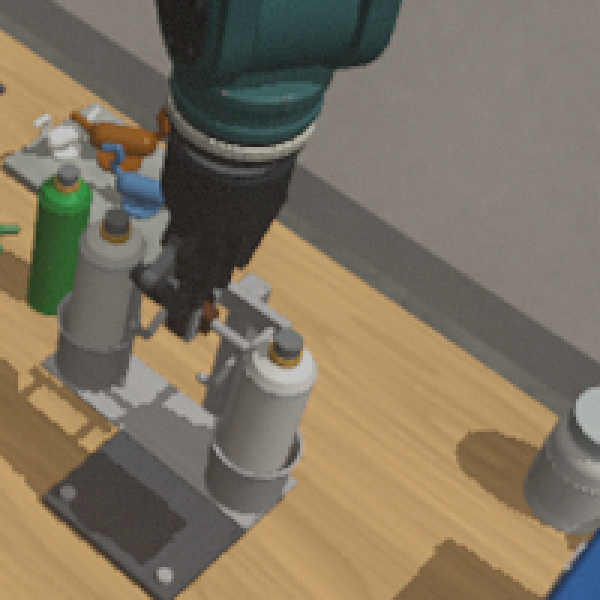

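```bash
python3 -m jog '[[0.0,[0,0.0005,0.006],[0,0,0]],[0.0,[0,0,0.008],[0,0,0]],[0.0,[0,0,0.008],[0,0,0]],[0.0,[0,0,0.006],[0,0,0]],[0.0,[0,0,0.005],[0,0,0]],[0.0,[0,0,0.004],[0,0,0]],[0.0,[0,0,0.003],[0,0,0]],[0.0,[0,0,0],[0,0,0]]]' 100
python3 -m jog '[[0.0,[0,0,0.002],[0,0,0]],[0.0,[0,0,0],[0,0,0]]]' 100
python3 -m jog '[[0.0,[0,0,0.0015],[0,0,0]],[0.0,[0,0,0],[0,0,0]]]' 100
```

```text
time: 35.75
ee_pos: [608.8, -247.6, 174.9]
tool_rot: [-2.195, -2.247, -0.001]
contact_force: [-0.6, -0.4, -8.4]
gripper_width: 10.4
grip_force: 97.9
time: 36.0
ee_pos: [608.8, -247.6, 173.0]
tool_rot: [-2.195, -2.247, -0.001]
contact_force: [-0.3, -0.6, -7.9]
gripper_width: 10.5
grip_force: 97.9
time: 36.25
ee_pos: [609.0, -247.6, 171.5]
tool_rot: [-2.195, -2.247, -0.001]
contact_force: [0.5, -0.1, -8.3]
gripper_width: 10.2
grip_force: 97.9
```

```bash
python3 -m jog '[[0.0,[0,0,0.0015],[0,0,0]],[0.0,[0,0,0],[0,0,0]]]' 100
python3 -m jog '[[0.0,[0,0,0.001],[0,0,0]],[0.0,[0,0,0],[0,0,0]]]' 100
python3 -m jog '[[0.0,[0,0,0.001],[0,0,0]],[0.0,[0,0,0],[0,0,0]]]' 100
```

```text
time: 36.5
ee_pos: [609.5, -247.8, 170.3]
tool_rot: [2.195, 2.247, 0.003]
contact_force: [5.2, -1.0, -6.6]
gripper_width: 10.7
grip_force: 98.2
time: 36.75
ee_pos: [609.7, -247.9, 169.9]
tool_rot: [2.194, 2.246, 0.003]
contact_force: [5.5, -0.9, 0.3]
gripper_width: 10.4
grip_force: 99.4
time: 37.0
ee_pos: [609.9, -247.9, 169.7]
tool_rot: [2.193, 2.245, 0.003]
contact_force: [4.0, 1.4, 8.0]
gripper_width: 10.3
grip_force: 100.5
```

```bash
python3 -m jog '[[0.0,[0,0.001,-0.0005],[0,0,0]],[0.0,[0,0,0],[0,0,0]],[0.02,[0,0,0],[0,0,0]],[0.035,[0,0,0],[0,0,0]],[0.04,[0,0,0],[0,0,0]],[0.04,[0,0,0],[0,0,0]]]' 60
python3 - <<'E'
from h import *
c,P=shot('side');s=r.read_state()['ee_pos']
cart(P,608,-177,155,210,30);cart(P,610,-318,155,210,30)
E
```

```text
time: 37.75
ee_pos: [609.8, -247.6, 168.5]
tool_rot: [-2.195, -2.247, -0.001]
contact_force: [0.3, 0.3, 0.6]
gripper_width: 40.1
grip_force: 0.0
n 304 axis at zlo [ 608.1 -176.3] tilt [-0.007  0.011] res 0.78 zrange 155.1
n 416 axis at zlo [ 611.  -317.9] tilt [ 0.005 -0.007] res 0.73 zrange 155.4
```

It hangs level with both cartridges upright. Withdrawing upward.

```bash
python3 -m jog '[[0.04,[0,0,-0.01],[0,0,0]],[0.04,[0,0,-0.015],[0,0,0]],[0.04,[0,0,-0.025],[0,0,0]],[0.04,[0,0,-0.04],[0,0,0]],[0.04,[0,0,-0.04],[0,0,0]],[0.04,[0,0,-0.03],[0,0,0]],[0.04,[0,0,0],[0,0,0]],[0.04,[0,0,0],[0,0,0]],[0.04,[0,0,0],[0,0,0]],[0.04,[0,0,0],[0,0,0]]]' 60
python3 - <<'E'
from h import *
c,P=shot('side','s12.png')
cart(P,608,-177,155,210,30);cart(P,610,-318,155,210,30)
for y in(-176.5,-318): 
  m=(np.hypot(P[...,0]-609,P[...,1]-y)<12)&(P[...,2]>200)&(P[...,2]<270);print(np.percentile(P[m][:,2],98))
m=(abs(P[...,0]-608)<8)&(abs(P[...,1]+248)<17)&(P[...,2]>195)&(P[...,2]<245);print(np.percentile(P[m],[5,50,95],0).round(1))
E
```

```text
time: 39.05
ee_pos: [609.6, -247.6, 328.0]
tool_rot: [-2.194, -2.246, -0.001]
contact_force: [1.0, -1.0, 0.2]
gripper_width: 40.2
grip_force: 0.0
n 349 axis at zlo [ 608.3 -176.7] tilt [-0.007  0.003] res 0.96 zrange 155.1
n 413 axis at zlo [ 611.2 -318. ] tilt [-0.006  0.   ] res 0.79 zrange 155.0
249.98844073663082
249.4718755029723
[[ 602.2 -263.5  206.7]
 [ 604.6 -249.   221.1]
 [ 613.4 -232.9  225.6]]
```

```bash
python3 -c "
from bench import r
print(r.job_done())"
```

```text
the job is handed in; nothing more can be done
None
```

The job is handed in at about 39 s of the 72 s limit: the cartridge was stood up and released, set in the empty cup, and the carrier now hangs level in the other stand's hook with both cartridges upright; the hand-in returned no verdict.

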